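# Shut the coolant valve under the sliding cover

## Robot

A 6-joint arm with a two-finger parallel gripper is mounted at the origin on the work surface. World frame = base frame: x ahead of the robot, y to its left, z up, the work surface at z = 0. Lengths are in m, angles in rad, forces in N, time in s.
With the tool pointing down it reaches from about 0.3 to 0.775 m from the base axis. Payload 14.6 kg.
Tool frame: the origin (TCP) lies midway between the tips of the shut fingers; the grasp point (between the pads) lies 19 mm behind it; z points along the fingers, y is the line along which they close (so a half turn about z gives the same grasp; the last joint's range is limited). The gripper opens to 94 mm and grips with 3 to 60 N. Pads are 16 mm wide; open, the fingers measure 119 mm over their backs; the gripper's body (75 mm by 177 mm) begins 78 mm behind the grasp point.
Start: joints at [1.255, 0.3, 1.521, -0, 1.321, -0.067], TCP at [0.135, 0.533, 0.205] pointing down, gripper open.
Joint ranges: [-3.03, 3.03], [-0.79, 2.21], [0.23, 2.52], [-1.04, 4.18], [0, 3.07], [-2.55, 2.55]. Speed limits (rad/s): [2.22, 2.22, 2.57, 3.14, 3.14, 3.14].

## Interface

Orientations are given as a rotation vector (axis times angle).
In Python, from plant import sensors, viewer, job gives the robot as it stands.
- The arm moves only by the tool move_arm, never from a script. Its argument "deltas" is one flat list of numbers, 7 for each row, row after row: the shift along the world's x, y, z scaled (see below), then the turn, a rotation vector about the world's x, y, z scaled (see below), then the opening, from -1 (shut) to 1 (fully open). A call has 1 to 5 rows; each row shifts and turns the commanded pose from where the row before left it; what a row does not reach is not made up. The controller multiplies each number of a shift by 7.5 cm and each number of a turn by 0.5 rad. A row lasts 1/8 s, in which the tool goes at most 62.5 mm and 10.7 degrees, less where a joint would pass 70% of its speed; a pose out of reach is approached as far as the arm can. A call with a number of a shift or a turn outside -1 to 1 is refused whole. A call with a gripper value outside its range is refused whole. The fingers move at their own pace and stop on an object; "grip_force" is the grip in N (left out, the last holds). Time passes only in rows, so rows that do not move let the fingers close. It gives the time, the measured TCP pose, the force, the opening and the grip force at its end, in the units of the state.
- sensors.state(): the state, without advancing time (a new reading comes with each control period).
- viewer.capture(name): name is "scene" or "top"; returns (picture, depth): 400x640x3 uint8, blue, green, red; 400x640 float32, m along the optical axis (not along the pixel's ray), 0 where there is no reading.
- viewer.camera_params(name): a dict with "fx", "fy", "cx", "cy" (pixels), "dist" ([k1, k2, p1, p2, k3] as OpenCV has them; the pictures are not rectified), "world_from_camera" (4x4, takes a point from camera to world coordinates). Camera axes: x right, y down, z forward; pixel columns grow to the right and rows downward; lengths in m; the calibration is good to about 2 mm. A picture is of the moment at which its call begins. camera_params takes no time and is no camera call.
- job.sign_off(): hands the job in; it is judged then, once.
The state is a dict: "t": time; "joint_pos": joint angles; "dq": joint speeds; "joint_efforts": joint torques, N m; "position": TCP position; "tool_rot": TCP orientation; "force": force on the tool from outside, world axes, zero at the start; "torque": the same for the moment, N m; "gripper_width": opening from 0.0 (shut) to 1.0 (fully open); "finger_force": force on a finger pad.
Only numpy, scipy, OpenCV 4.12 (cv2) and the standard library are available. Lean on these libraries where they do the work, as an engineer would, in place of code of your own. Each camera call takes 0.05 s, during which the arm holds its last target. There are 200 camera calls.

## Task

The coolant to the lens edger has to be shut off: slide the blue cover of the valve box all the way aside over the deck, then push the red handle in the uncovered well round until it is fully shut, across its pipe, and leave the cover open. Only push with the fingertips or the outside of the fingers: do not pinch the red handle and do not lift or shove anything else. Leave the grey handle, and the things standing around, as they are.

Things in the scene. Friction and masses are not known exactly. Their poses are not given: they have to be found in the camera images.
- valve_box: white fixed valve box, 240 mm (its x) by 312 mm (its y), 75 mm high, bolted to the bench; origin at the centre of its underside, its z up. Its -y half is an open-topped well (220 mm in x, 150 mm in y from y = -150 to 0 mm, floor 8 mm above the bench) holding two small valves; its +y half is a flat closed deck 75 mm above the bench. Aluminium guide rails 7 mm wide stand 11 mm above the rim along both long sides (top 86 mm above the bench)
- cover (a joint): how far the blue cover has slid along the box's +y, in m: 0 = well fully covered, 0.15 = at its end stop over the deck, well fully open. It slides on rails, cannot come off or lift, needs about 2.5 N plus 6 N per m/s, and stays where it is left
- cover_pull (a point): centre of the finger recess of the blue cover, at the level of the cover's top face (91.5 mm above the bench); moves with the cover. The cover is a slab 224 mm (box x) by 156 mm (box y), 16 mm thick; the recess in its middle is 80 mm (box x) by 60 mm (box y), 12 mm deep, black floor, upright walls to push against
- red_handle (a joint): angle in rad of the RED handle (red with a white band, the one to shut): 0 = open, lever along its pipe pointing to the box's -y; it turns anticlockwise seen from above about a vertical axis up to its stop at 1.571 = shut, lever across its pipe pointing to the box's +x. Turning takes about 0.12 N m; it stays where it is left
- red_pivot (a point): on the red handle's vertical turning axis, at the lever's mid height (52 mm above the bench); does not move as the handle turns
- red_mid (a point): middle of the red lever, 25 mm from the turning axis, at mid height 52 mm above the bench; its x runs along the lever away from the axis, z up. The lever is 14 mm wide, 12 mm tall (46 to 58 mm above the bench), its end 50 mm from the axis; its pipe and valve body below reach up to 38 mm (only the 16 mm wide stem on the axis is higher)
- red_tip (a point): end of the red lever, 50 mm from the turning axis, at mid height
- grey_handle (a joint): angle in rad of the GREY handle of the second, like valve in the well (same sizes and directions, 100 mm from the red one along the box's x; which of the two stands nearer the robot changes). To be left alone
- grey_pivot (a point): on the grey handle's turning axis, at the lever's mid height
- grey_tip (a point): end of the grey lever, 50 mm from its turning axis, at mid height
- marker: black felt marker with a red cap, 130 mm long, 12 mm thick, lying on the bench; origin under its middle. Leave alone
- cleaner: clear lens cleaner bottle, 54 mm across, 140 mm tall, upright; origin at the centre of its underside. Leave alone
- pad_jar: white jar, 64 mm across, 70 mm tall, upright; origin at the centre of its underside. Leave alone
- job_tray: yellow open job tray 150 x 120 x 30 mm; origin at the centre of its underside. Leave alone
- lens: mauve round lens blank, 68 mm across, 8 mm thick, lying in the yellow tray; origin at the centre of its underside. Leave alone
- lens_chuck: orange plastic lens chuck, 32 mm across at the foot, 32 mm tall, standing beside the well end of the valve box; origin at the centre of its underside. Leave alone
- screwdriver: small screwdriver, 140 mm long, lying on the bench beside the deck end of the valve box; its origin is under it. Leave alone

How it is judged:
On the way, in this order (a step that is already met when the one before it is completed fails the run):
1. the cover is slid all the way aside while the red handle is still open (value of joint cover above 0.135 m and value of joint red_handle below 0.6 rad), for 0.1 s.
2. the red handle is pushed fully shut (value of joint red_handle above 1.45 rad and value of joint cover above 0.12 m), for 0.2 s.
At the end, for the whole second after the job is handed in: The red handle is within 0.12 rad of its shut stop (above 1.45 rad) and at rest, the cover is open by more than 135 of its 150 mm, the grey handle's end is within 8 mm of where it was, and every bystander is within 20 mm of where it was (value of joint red_handle above 1.45 rad and value of joint cover above 0.135 m and distance of grey_tip from where it was at the start of the episode below 0.008 m and distance of each of marker, cleaner, pad_jar, job_tray, lens, lens_chuck, screwdriver from where it was at the start of the episode below 0.02 m and velocity of joint red_handle below 0.05 rad/s and velocity of joint cover between -0.01 and 0.01 m/s); the robot touches nothing.
It fails at once if the red handle is pinched: gripped between the fingers (x of the grasp point in the frame of red_mid between -0.02 and 0.035 m and y of the grasp point in the frame of red_mid between -0.007 and 0.007 m and z of the grasp point in the frame of red_mid between -0.02 and 0.02 m).
It fails at once if the grey handle is moved (its end by more than 8 mm) (distance of grey_tip from where it was at the start of the episode above 0.008 m).
It fails at once if a thing standing around is lifted, knocked over or shoved by more than 20 mm (distance of any of marker, cleaner, pad_jar, job_tray, lens, lens_chuck, screwdriver from where it was at the start of the episode above 0.02 m).
It also fails if it takes over 54 s, if anything falls off the work surface, if the arm or the gripper's body presses on something with over 40 N, if the wrist force passes 120 N, or if a joint passes its speed limit or range.

## Working session

There is one attempt and no reset: what is moved stays moved. The work goes in short steps, Python scripts to look and compute and a tool call to move; the robot and the scene stay as the last step left them, time stands still between calls to the robot, and variables do not carry over. Pictures are saved under pics/ and viewed, at most 10 in all, crops included, and the job is handed in when it is done.

Besides the shell and the picture viewer there is one more tool, called after "Call:" as name(argument=value, ...), one argument or row to a line, values as JSON. move_arm: Moves the arm, as the interface text tells. Shifts and turns lie within -1 to 1; 1 stands for 7.5 cm of shift or 0.5 rad of turn. Its arguments: {"type":"object","properties":{"deltas":{"type":"array"},"grip_force":{"type":"number"}},"required":["deltas"]}

```bash
mkdir -p pics; cat > h.py <<'E'
import numpy as np, cv2
from plant import sensors, viewer, job
def cam(n):
    p=viewer.camera_params(n); K=np.array([[p['fx'],0,p['cx']],[0,p['fy'],p['cy']],[0,0,1]])
    return K,np.array(p['dist'],float),np.array(p['world_from_camera'])
def onplane(n,uv,z):
    K,d,T=cam(n); q=cv2.undistortPoints(np.array(uv,float).reshape(-1,1,2),K,d).reshape(-1,2)
    r=np.c_[q,np.ones(len(q))]@T[:3,:3].T; o=T[:3,3]
    return o+r*((z-o[2])/r[:,2])[:,None]
def depthpts(n,D):
    K,d,T=cam(n); v,u=np.mgrid[:D.shape[0],:D.shape[1]]
    q=cv2.undistortPoints(np.stack([u,v],-1).reshape(-1,1,2).astype(float),K,d).reshape(-1,2)
    P=np.c_[q,np.ones(len(q))]*D.reshape(-1,1)
    return (P@T[:3,:3].T+T[:3,3]).reshape(D.shape+(3,))
E
python3 - <<'E'
from h import *
for n in('top','scene'):
    I,D=viewer.capture(n); cv2.imwrite(f'pics/{n}0.png',I); np.savez(f'/tmp/{n}0.npz',I=I,D=D)
    hsv=cv2.cvtColor(I,cv2.COLOR_BGR2HSV); m=cv2.inRange(hsv,(100,120,60),(130,255,255))
    c,_=cv2.findContours(m,cv2.RETR_EXTERNAL,cv2.CHAIN_APPROX_SIMPLE)
    for k in c:
        if cv2.contourArea(k)>300:
            r=cv2.minAreaRect(k); b=cv2.boxPoints(r); print(n,cv2.contourArea(k),b.round().tolist(),onplane(n,b,.0915).round(4).tolist())
print(sensors.state())
E
```

```text
top 8027.5 [[316.0, 261.0], [333.0, 152.0], [411.0, 164.0], [394.0, 273.0]] [[0.4523, 0.0191, 0.0915], [0.6711, -0.0149, 0.0915], [0.6452, -0.1709, 0.0915], [0.4293, -0.1309, 0.0915]]
top 3088.5 [[438.0, 21.0], [515.0, 21.0], [515.0, 63.0], [438.0, 63.0]] [[0.9606, -0.2406, 0.0915], [0.9605, -0.4057, 0.0915], [0.8632, -0.3974, 0.0915], [0.8633, -0.2357, 0.0915]]
scene 2871.0 [[87.0, 170.0], [126.0, 151.0], [158.0, 214.0], [118.0, 234.0]] [[0.9659, -0.3987, 0.0915], [0.8585, -0.4046, 0.0915], [0.871, -0.1693, 0.0915], [0.9662, -0.1701, 0.0915]]
scene 4505.0 [[241.0, 172.0], [333.0, 138.0], [352.0, 188.0], [260.0, 222.0]] [[0.6502, -0.169, 0.0915], [0.3952, -0.1359, 0.0915], [0.4592, 0.0222, 0.0915], [0.6895, -0.0176, 0.0915]]
scene 332.5 [[567.0, 135.0], [573.0, 125.0], [603.0, 146.0], [597.0, 156.0]] [[-0.1519, 0.2171, 0.0915], [-0.2028, 0.2058, 0.0915], [-0.205, 0.3058, 0.0915], [-0.1555, 0.3146, 0.0915]]
scene 608.5 [[197.0, 62.0], [217.0, 50.0], [236.0, 81.0], [217.0, 93.0]] [[0.5381, -0.6397, 0.0915], [0.4589, -0.6627, 0.0915], [0.4855, -0.4881, 0.0915], [0.5583, -0.4713, 0.0915]]
{'t': 0.1, 'joint_pos': array([ 1.25536365e+00,  3.00389498e-01,  1.52152129e+00, -4.05816795e-06,
        1.32073060e+00, -6.65401687e-02]), 'dq': array([-0.00027627, -0.0012813 , -0.00124311, -0.0014847 ,  0.00079805,
       -0.00050846]), 'joint_efforts': array([ 1.03960112e-03, -5.32647014e+01, -3.53279793e+01,  7.10196700e-02,
        2.35724525e-02, -7.41116310e-05]), 'position': array([0.13537771, 0.53282586, 0.20495639]), 'tool_rot': array([-3.89925250e-01, -3.11710339e+00,  1.61846620e-03]), 'force': array([-0.33842825,  0.10983499,  0.72074856]), 'torque': array([0.0081531 , 0.02379948, 0.00175042]), 'finger_force': 0.0, 'gripper_width': 0.9988023353598396}
```

View pics/top0.png

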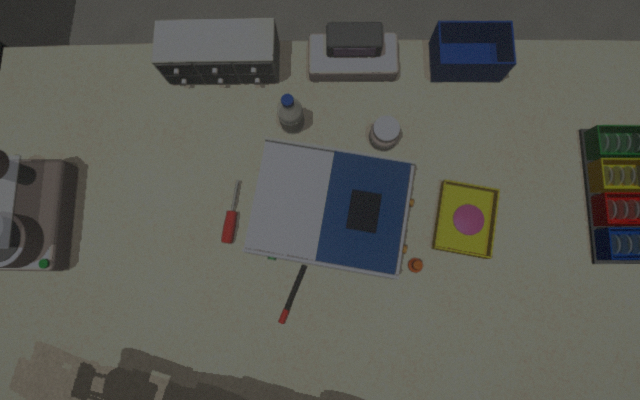

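View pics/scene0.png

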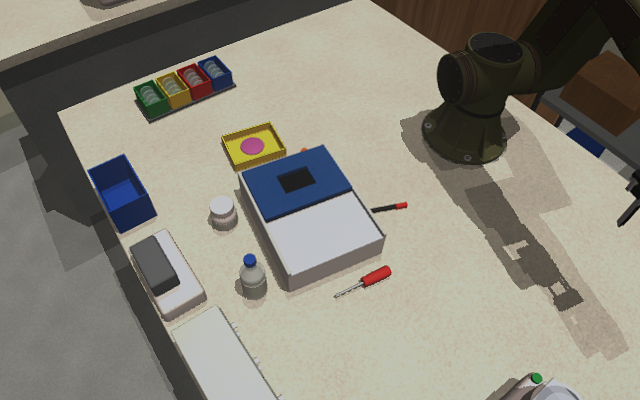

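The top view shows the blue cover at about (364,212), with its black recess at (363,211). The white deck is to the left (+y), and the chuck at (416,265) and tray are clear of the path. The two views agree on the cover centre, about (0.549, -0.075), and on a box yaw of about -0.16 rad. I'm moving above the recess with the fingers shut.

Call:
move_arm(
  deltas=[0.46,-0.67,0,0,0,0.17,-1,0.46,-0.67,0,0,0,0,-1,0.46,-0.67,0,0,0,0,-1,0.46,-0.67,0,0,0,0,-1,0.46,-0.67,0,0,0,0,-1],
  grip_force=10,
)

```text
t: 0.72
position: [0.3086, 0.2801, 0.2054]
tool_rot: [0.256, 3.131, 0.0]
force: [1.1, 0.3, -0.4]
gripper_width: 0.508
finger_force: 0.0
```

Call:
move_arm(
  deltas=[0.46,-0.67,0,0,0,0,-1,0.46,-0.67,0,0,0,0,-1,0.46,-0.67,0,0,0,0,-1,0.46,-0.67,0,0,0,0,-1,0.46,-0.67,0,0,0,0,-1],
)

```text
t: 1.35
position: [0.4812, 0.0286, 0.2054]
tool_rot: [-0.257, -3.131, -0.0]
force: [0.9, 1.1, -0.1]
gripper_width: 0.012
finger_force: 0.0
```

Call:
move_arm(
  deltas=[0.46,-0.67,0,0,0,0,-1,0.45,-0.67,0,0,0,0,-1,0,0,-0.6,0,0,0,-1,0,0,-0.5,0,0,0,-1,0,0,0,0,0,0,-1],
)

```text
t: 1.98
position: [0.5473, -0.0698, 0.1206]
tool_rot: [-0.257, -3.126, -0.001]
force: [-0.1, 0.5, 0.3]
gripper_width: 0.003
finger_force: 0.0
```

```bash
python3 - <<'E'
from h import *
print(sensors.state()['position'])
I,D=viewer.capture('top'); J,_=viewer.capture('scene')
cv2.imwrite('pics/a.png',np.hstack([cv2.resize(I[130:290,290:450],None,fx=2.5,fy=2.5),cv2.resize(J[80:240,210:370],None,fx=2.5,fy=2.5)]))
E
```

```text
[ 0.54728718 -0.06978037  0.12058068]
```

View pics/a.png

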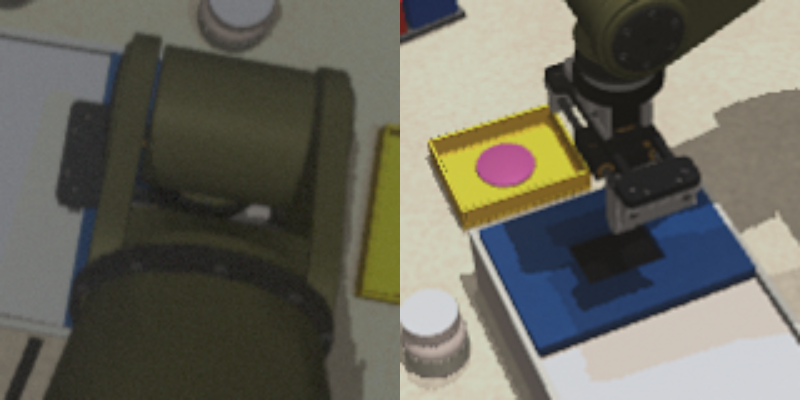

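The fingertips are above the black recess (right half, about (618,240)). I'll lower about 8 mm into it and push along the box's +y.

Call:
move_arm(
  deltas=[0,0,-0.3,0,0,0,-1,0,0,-0.18,0,0,0,-1,0.03,0.16,0,0,0,0,-1,0.04,0.25,0,0,0,0,-1,0.04,0.25,0,0,0,0,-1],
)

```text
t: 2.7
position: [0.5578, -0.0191, 0.088]
tool_rot: [0.256, 3.129, -0.001]
force: [2.6, -4.5, 2.6]
gripper_width: 0.006
finger_force: 1.9
```

Call:
move_arm(
  deltas=[0.05,0.3,-0.03,0,0,0,-1,0.05,0.3,0,0,0,0,-1,0.05,0.3,0,0,0,0,-1,0.05,0.3,0,0,0,0,-1,0,0,0,0,0,0,-1],
)

```text
t: 3.32
position: [0.5726, 0.0723, 0.086]
tool_rot: [0.253, 3.129, 0.001]
force: [-0.3, 0.3, 0.6]
gripper_width: 0.007
finger_force: 0.0
```

Call:
move_arm(
  deltas=[0.02,0.12,0,0,0,0,-1,0.02,0.12,0,0,0,0,-1,0.02,0.1,0,0,0,0,-1,0,0,0,0,0,0,-1],
)

```text
t: 3.82
position: [0.5754, 0.0882, 0.0853]
tool_rot: [-0.259, -3.128, 0.02]
force: [-14.4, -53.6, 18.6]
gripper_width: 0.005
finger_force: 26.0
```

Call:
move_arm(
  deltas=[-0.03,-0.22,0,0,0,0,-1,0,-0.1,0.05,0,0,0,-1,0,0,0.7,0,0,0,-1,-0.2,0.3,0.7,0,0,0,-1,-0.46,0.67,0,0,0,0,-1],
)

```text
t: 4.45
position: [0.526, 0.1447, 0.1975]
tool_rot: [0.26, 3.124, 0.004]
force: [0.4, 1.3, -0.8]
gripper_width: 0.003
finger_force: 0.0
```

Call:
move_arm(
  deltas=[-0.46,0.67,0,0,0,0,-1,-0.46,0.67,0,0,0,0,-1,-0.46,0.67,0,0,0,0,-1,-0.46,0.67,0,0,0,0,-1,0,0,0,0,0,0,-1],
)

```text
t: 5.08
position: [0.3841, 0.348, 0.1937]
tool_rot: [-0.249, -3.131, -0.001]
force: [1.2, 0.9, -0.1]
gripper_width: 0.007
finger_force: 0.0
```

```bash
python3 - <<'E'
from h import *
s=sensors.state(); print(s['position'],s['joint_pos'].round(2))
out={}
for n in('top','scene'):
    I,D=viewer.capture(n); np.savez(f'/tmp/{n}1.npz',I=I,D=D); out[n]=I
    hsv=cv2.cvtColor(I,cv2.COLOR_BGR2HSV)
    for nm,m in(('blue',cv2.inRange(hsv,(100,120,60),(130,255,255))),('red',cv2.inRange(hsv,(0,130,60),(8,255,255))|cv2.inRange(hsv,(172,130,60),(180,255,255)))):
        c,_=cv2.findContours(m,cv2.RETR_EXTERNAL,cv2.CHAIN_APPROX_SIMPLE)
        for k in c:
            if cv2.contourArea(k)>(1000 if nm=='blue' else 10):
                b=cv2.boxPoints(cv2.minAreaRect(k)); P=onplane(n,b,.0915 if nm=='blue' else .058)
                if (abs(P[:,:2]-[.57,-.02])<.25).all(): print(n,nm,b.round(1).tolist(),P[:,:2].round(4).tolist())
I,J=out['top'],out['scene']
cv2.imwrite('pics/b.png',np.hstack([cv2.resize(I[135:285,280:430],(400,400),interpolation=2),cv2.resize(J[110:260,225:375],(400,400),interpolation=2)]))
E
```

```text
[0.38409634 0.34798693 0.19369119] [ 0.67  0.24  1.63  0.    1.28 -0.75]
top blue [[245.39999389648438, 246.89999389648438], [264.3999938964844, 139.1999969482422], [340.6000061035156, 152.60000610351562], [321.70001220703125, 260.29998779296875]] [[0.4785, 0.1577], [0.698, 0.1257], [0.669, -0.03], [0.453, 0.0078]]
top red [[278.0, 321.3999938964844], [283.1000061035156, 308.70001220703125], [288.29998779296875, 310.70001220703125], [283.20001220703125, 323.5]] [[0.333, 0.0947], [0.3579, 0.0849], [0.3539, 0.0745], [0.3291, 0.0843]]
top red [[220.89999389648438, 241.3000030517578], [226.1999969482422, 209.89999389648438], [236.1999969482422, 211.5], [231.0, 243.0]] [[0.4915, 0.2151], [0.5567, 0.2068], [0.5532, 0.1856], [0.4881, 0.1942]]
top red [[379.0, 192.0], [383.0, 192.0], [383.0, 198.0], [379.0, 198.0]] [[0.5941, -0.11], [0.5941, -0.1182], [0.5815, -0.1179], [0.5815, -0.1097]]
top red [[364.0, 195.0], [364.79998779296875, 189.10000610351562], [374.6000061035156, 190.5], [373.79998779296875, 196.39999389648438]] [[0.5878, -0.0789], [0.6002, -0.0808], [0.5972, -0.101], [0.5849, -0.
[... 347 characters left out ...]
0.3854, 0.1028], [0.3574, 0.1138], [0.3658, 0.1263], [0.3935, 0.1154]]
scene red [[271.3999938964844, 190.8000030517578], [277.79998779296875, 187.60000610351562], [281.79998779296875, 195.60000610351562], [275.3999938964844, 198.8000030517578]] [[0.6082, -0.1018], [0.5899, -0.1013], [0.5954, -0.0747], [0.6135, -0.0754]]
scene red [[263.5, 182.5], [268.5, 177.5], [276.0, 185.0], [271.0, 190.0]] [[0.6103, -0.1354], [0.5914, -0.1421], [0.5891, -0.1108], [0.6077, -0.1045]]
scene red [[300.20001220703125, 167.39999389648438], [303.0, 166.0], [312.3999938964844, 184.8000030517578], [309.6000061035156, 186.1999969482422]] [[0.5069, -0.1245], [0.4983, -0.1243], [0.5146, -0.0598], [0.5229, -0.0602]]
```

View pics/b.png

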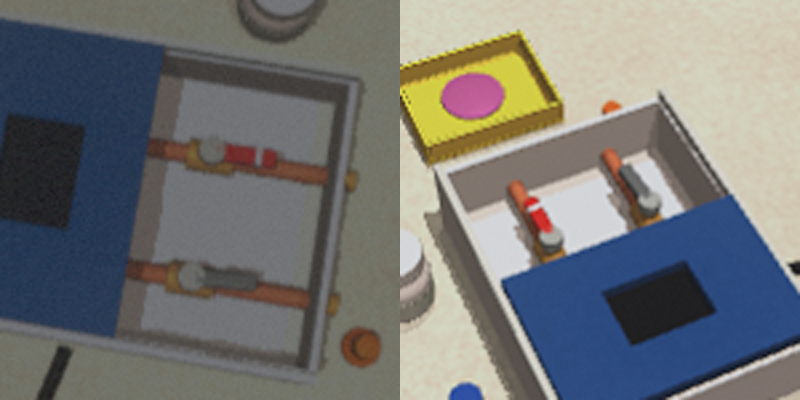

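The cover is open. The red handle is the far one: its stem is near (359,192) in the full top picture and its tip near (383,195). The grey one is nearer the robot. Next I'm getting the pivot and tip and checking the cover's travel.

```bash
python3 - <<'E'
from h import *
def quad(m):
    c,_=cv2.findContours(m,0,1); k=cv2.convexHull(max(c,key=cv2.contourArea))
    for e in np.linspace(.01,.1,40):
        a=cv2.approxPolyDP(k,e*cv2.arcLength(k,True),True)
        if len(a)==4: return a.reshape(4,2).astype(float)
C={}
for i in'01':
    for n in('top','scene'):
        z=np.load(f'/tmp/{n}{i}.npz'); hsv=cv2.cvtColor(z['I'],cv2.COLOR_BGR2HSV)
        m=cv2.inRange(hsv,(100,120,60),(130,255,255))
        P=depthpts(n,z['D']); ok=(abs(P[...,2]-.0915)<.012)&(abs(P[...,:2]-[.56,0]).max(-1)<.25)
        m=cv2.morphologyEx(m&(ok*255).astype('uint8'),cv2.MORPH_OPEN,np.ones((3,3)))
        q=onplane(n,quad(m),.0915)[:,:2]; e=np.diff(np.r_[q,q[:1]],axis=0)
        print(i,n,q.mean(0).round(4),np.linalg.norm(e,axis=1).round(3),np.arctan2(e[:,1],e[:,0]).round(3),'z',np.median(P[...,2][m>0]).round(4))
        # metric check: depth centroid
        if i=='1':
            box=(abs(P[...,0]-.57)<.1)&(P[...,1]<-.03)&(P[...,1]>-.16)&(P[...,2]>.044)&(P[...,2]<.072)
            I=z['I']; k=box.astype('uint8'); nn,L,S,ce=cv2.connectedComponentsWithStats(k)
            for j in range(1,nn):
                if S[j,4]>15: 
                    Q=P[L==j]; r=cv2.minAreaRect(Q[:,:2].astype('float32')); print('  comp',S[j,4],Q.mean(0).round(4),'z',np.percentile(Q[:,2],[10,90]).round(3),'rect',cv2.boxPoints(r).round(4).tolist())
print(onplane('top',[[359.5,192],[383,195]],.058).round(4), onplane('scene',[[225+551*.375,110+238*.375],[225+530*.375,110+203*.375]],.058).round(4))
E
```

```text
0 top [ 0.5404 -0.0841] [0.101 0.187 0.137 0.201] [-1.905  2.936  1.347 -0.388] z 0.0913
0 scene [ 0.555  -0.0737] [0.148 0.218 0.153 0.219] [ 1.386 -0.169 -1.751  2.949] z 0.0905
1 top [0.5687 0.0596] [0.123 0.209 0.15  0.206] [-1.694  2.979  1.405 -0.293] z 0.0912
  comp 221 [ 0.6579 -0.0946  0.0578] z [0.047 0.069] rect [[0.6455000042915344, -0.15889999270439148], [0.6477000117301941, -0.15929999947547913], [0.6700999736785889, -0.03189999982714653], [0.667900025844574, -0.03150000050663948]]
  comp 231 [ 0.5924 -0.0874  0.0569] z [0.054 0.06 ] rect [[0.5823000073432922, -0.11840000003576279], [0.6029000282287598, -0.11940000206232071], [0.6061000227928162, -0.05920000001788139], [0.5855000019073486, -0.05810000002384186]]
  comp 101 [ 0.5135 -0.1517  0.0592] z [0.048 0.071] rect [[0.4699000120162964, -0.14740000665187836], [0.5597000122070312, -0.16300000250339508], [0.5604000091552734, -0.15919999778270721], [0.47049999237060547, -0.1436000019311905]]
  comp 214 [ 0.4967 -0.0705  0.0574] z [0.055 0.06 ] rect [[0.48730000853538513, -0.1023000031709671], [0.507099986076355, -0.102
[... 536 characters left out ...]
.503600001335144, -0.10170000046491623], [0.5138999819755554, -0.04270000010728836], [0.49320000410079956, -0.03909999877214432]]
  comp 43 [ 0.6654 -0.1277  0.0567] z [0.046 0.069] rect [[0.6601999998092651, -0.15790000557899475], [0.6614000201225281, -0.15809999406337738], [0.6707000136375427, -0.09669999778270721], [0.6696000099182129, -0.0966000035405159]]
  comp 149 [ 0.5986 -0.0826  0.0556] z [0.051 0.058] rect [[0.579800009727478, -0.11309999972581863], [0.5995000004768372, -0.11749999970197678], [0.612500011920929, -0.05939999967813492], [0.5928999781608582, -0.054999999701976776]]
[[ 0.5942 -0.0697  0.058 ]
 [ 0.5878 -0.1181  0.058 ]] [[0.3011 0.1439 0.058 ]
 [0.288  0.1026 0.058 ]]
```

The red pivot is about (0.596, -0.068), with the lever along -y_box and its top at 58 mm, as specified. Cover travel is about 0.147 m measured from the well wall. I'm now moving above the robot-side flank of the red lever.

Call:
move_arm(
  deltas=[0.3,-0.75,0,0,0,0,-1,0.3,-0.75,0,0,0,0,-1,0.3,-0.75,0,0,0,0,-1,0.3,-0.75,0,0,0,0,-1,0.3,-0.75,0,0,0,0,-1],
)

```text
t: 5.8
position: [0.4998, 0.0603, 0.1937]
tool_rot: [0.26, 3.13, 0.0]
force: [0.7, 0.5, -0.2]
gripper_width: 0.006
finger_force: 0.0
```

Call:
move_arm(
  deltas=[0.3,-0.75,0,0,0,0,-1,0.3,-0.75,0,0,0,0,-1,0.3,-0.73,0,0,0,0,-1,0,0,-0.5,0,0,0,-1,0,0,0,0,0,0,-1],
)

```text
t: 6.42
position: [0.5652, -0.105, 0.1536]
tool_rot: [-0.261, -3.126, -0.001]
force: [0.7, 0.2, 0.4]
gripper_width: 0.008
finger_force: 0.0
```

Call:
move_arm(
  deltas=[-0.02,0.05,-0.5,0,0,0,-1,0,0,-0.5,0,0,0,-1,0,0,-0.25,0,0,0,-1,0,0,-0.19,0,0,0,-1,0,0,0,0,0,0,-1],
)

```text
t: 7.05
position: [0.5653, -0.1, 0.0481]
tool_rot: [-0.257, -3.131, -0.0]
force: [0.4, 1.3, 0.2]
gripper_width: 0.003
finger_force: 0.0
```

```bash
python3 - <<'E'
from h import *
print(sensors.state()['position'])
J,_=viewer.capture('scene'); cv2.imwrite('pics/c.png',cv2.resize(J[130:230,225:345],None,fx=5,fy=5,interpolation=2))
E
```

```text
[ 0.56528017 -0.09996993  0.04811541]
```

View pics/c.png

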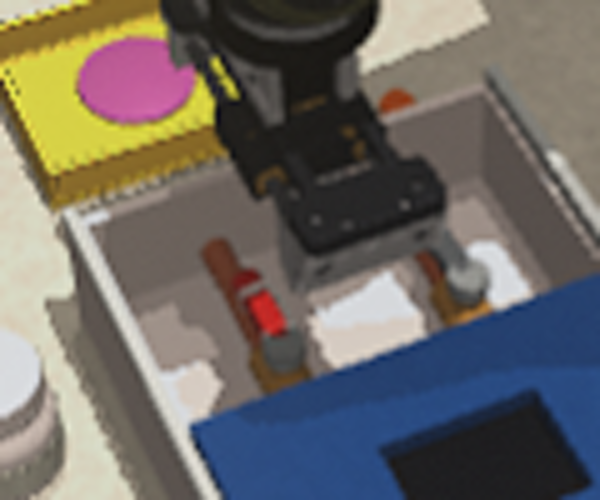

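The shut fingers are beside the red lever, at about (320,270) in the crop. The red lever at (262,310) is untouched and the grey one is clear. Now I'm pushing along the arc.

Call:
move_arm(
  deltas=[0.12,-0.01,-0.04,0,0,0,-1,0.17,-0.08,0,0,0,0,-1,0.19,-0.02,0,0,0,0,-1,0,0,0,0,0,0,-1],
)

```text
t: 7.6
position: [0.602, -0.1085, 0.0452]
tool_rot: [0.257, 3.13, -0.001]
force: [0.0, -0.3, 0.3]
gripper_width: 0.006
finger_force: 0.2
```

Call:
move_arm(
  deltas=[0.21,0.07,0,0,0,0,-1,0.15,0.14,0,0,0,0,-1,0,0,0,0,0,0,-1],
)

```text
t: 7.98
position: [0.6279, -0.0932, 0.0451]
tool_rot: [-0.256, -3.13, 0.003]
force: [-5.0, -6.6, 0.6]
gripper_width: 0.008
finger_force: 3.5
```

Call:
move_arm(
  deltas=[0.01,0.05,0,0,0,0,-1,0,0,0,0,0,0,-1],
)

```text
t: 8.22
position: [0.628, -0.0926, 0.0452]
tool_rot: [-0.259, -3.13, 0.009]
force: [-7.1, -25.3, -0.4]
gripper_width: 0.01
finger_force: 12.8
```

The force rose with no further motion, so the handle is at its stop. I'm backing off in -y, lifting and retreating to check.

Call:
move_arm(
  deltas=[-0.05,-0.25,0,0,0,0,-1,0,0,0.5,0,0,0,-1,0,0,0.7,0,0,0,-1,0,0,0.7,0,0,0,-1,-0.3,0.7,0.1,0,0,0,-1],
)

```text
t: 8.85
position: [0.6042, -0.0567, 0.1991]
tool_rot: [0.262, 3.123, -0.0]
force: [1.4, 1.0, -0.9]
gripper_width: 0.002
finger_force: 0.0
```

Call:
move_arm(
  deltas=[-0.4,0.7,0,0,0,0,-1,-0.4,0.7,0,0,0,0,-1,-0.4,0.7,0,0,0,0,-1,-0.4,0.7,0,0,0,0,-1,-0.4,0.7,0,0,0,0,-1],
)

```text
t: 9.48
position: [0.4516, 0.209, 0.1956]
tool_rot: [0.257, 3.13, 0.002]
force: [0.9, -0.5, 0.2]
gripper_width: 0.007
finger_force: 0.0
```

Call:
move_arm(
  deltas=[-0.4,0.7,0,0,0,0,-1,-0.3,0.7,0,0,0,0,-1,0,0,0,0,0,0,-1,0,0,0,0,0,0,-1],
)

```text
t: 9.98
position: [0.4004, 0.3123, 0.1952]
tool_rot: [0.256, 3.131, 0.001]
force: [0.0, -0.6, 0.6]
gripper_width: 0.003
finger_force: 0.0
```

```bash
python3 - <<'E'
from h import *
s=sensors.state(); print(s['t'],s['position'],s['force'])
I,D=viewer.capture('top'); J,_=viewer.capture('scene')
P=depthpts('top',D)
k=((abs(P[...,0]-.57)<.085)&(P[...,1]<-.03)&(P[...,1]>-.14)&(P[...,2]>.044)&(P[...,2]<.072)).astype('uint8')
n,L,S,c=cv2.connectedComponentsWithStats(k)
for j in range(1,n):
    if S[j,4]>50:
        Q=P[L==j]; w,V=np.linalg.eigh(np.cov(Q[:,:2].T)); print(S[j,4],Q.mean(0).round(4),'axis',V[:,1].round(3))
m=cv2.inRange(cv2.cvtColor(I,cv2.COLOR_BGR2HSV),(100,120,60),(130,255,255))
for n_ in cv2.findContours(m,0,1)[0]:
    if cv2.contourArea(n_)>6000: print(onplane('top',cv2.boxPoints(cv2.minAreaRect(n_)),.0915)[:,:2].round(4).tolist())
cv2.imwrite('pics/d.png',np.hstack([cv2.resize(I[75:335,200:460],(400,400),interpolation=2),cv2.resize(J[80:300,205:425],(400,400),interpolation=2)]))
E
```

```text
9.975 [0.40035135 0.31225831 0.19516048] [ 0.02743614 -0.58568301  0.56886925]
219 [ 0.6122 -0.0721  0.0571] axis [-0.985  0.171]
215 [ 0.4967 -0.0704  0.0575] axis [0.052 0.999]
[[0.4787, 0.158], [0.6973, 0.1259], [0.6682, -0.0301], [0.4531, 0.0078]]
```

View pics/d.png

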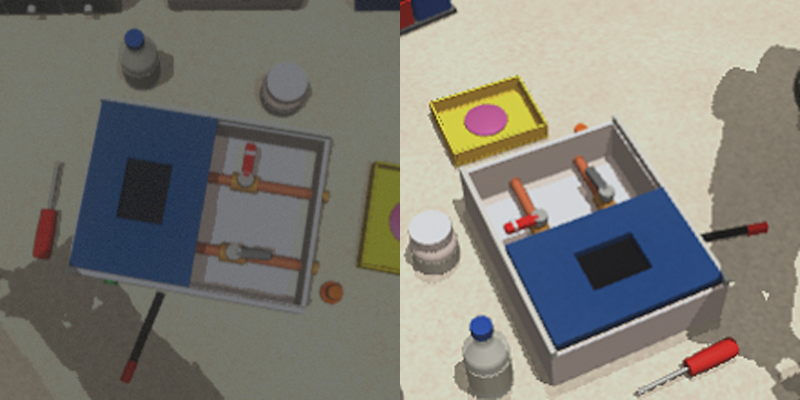

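The red lever at (248,160) in the crop now lies across its pipe; its measured axis (0.985, -0.171) is the box's x. The grey handle and the cover are unchanged, the bystanders are in place and the arm is clear.

```bash
python3 -c "
from plant import job
print(job.sign_off())"
```

```text
the job is handed in; nothing more can be done
None
```

The job is handed in, with no verdict returned: the cover is at its stop over the deck, the red handle is shut across its pipe, and in the last pictures the grey handle and bystanders looked unmoved.

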